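# Stack a three-tier clay jar and fetch its lid from the banding wheel

### The job

Assemble the stacking jar on the round plywood batt: first stand the largest pot upright in the middle of the batt, then seat the medium pot in its mouth, then the smallest pot in the medium one's mouth. After that, turn the banding wheel by its finger knob until the smallest of its three lids is at the front, over the pointer on the wheel's base, and only then pick that lid and seat it on the smallest pot. Leave the other two lids lying on the wheel.

Things in the scene. Friction and masses are not known exactly. Their poses are not given: they have to be found in the camera images.
- pot_large: Unglazed clay pot, the largest of the three: round, 64 mm in diameter, 60 mm tall overall, mouth on top 44 mm in diameter, foot below 52 mm in diameter and 6 mm high. Origin: centre of the foot's underside; z up. Starts upright on the table. About 220 g.
- pot_medium: Unglazed clay pot, the middle one of the three: round, 54 mm in diameter, 50 mm tall overall, mouth on top 35 mm in diameter, foot below 36 mm in diameter and 7 mm high; seated, the foot is in the large pot's mouth, the body rests on its rim and the origin is 53 mm above that pot's. Origin: centre of the foot's underside; z up. Starts upright on the table. About 140 g.
- pot_small: Unglazed clay pot, the smallest of the three: round, 44 mm in diameter, 42 mm tall overall, mouth on top 27 mm in diameter, foot below 27 mm in diameter and 7 mm high; seated, the foot is in the medium pot's mouth, the body rests on its rim and the origin is 43 mm above that pot's. Origin: centre of the foot's underside; z up. Starts upright on the table. About 80 g.
- batt: Round plywood batt (a work board), 130 mm in diameter and 12 mm thick, fixed flat on the table. Origin: centre of its underside; z up. The jar is built on its middle: the large pot's origin is then 12 mm above the batt's.
- wheel_base: Dark steel base of the banding wheel (a potter's turntable), fixed. Origin: on the vertical wheel axis at table height. Its -x axis is the front, marked by a brass bar 16 mm wide, 8 mm high, on the table, sticking out to 145 mm from the axis roughly towards the robot. A lid is at the front when its centre is over the bar's line, 62 mm from the axis; some mm to either side do no harm.
- wheel_head (a joint): Turn of the wheel's flat grey head about the axis, rad, 0 at the start, growing anticlockwise seen from above; free both ways. Head 220 mm in diameter, top face 47 mm above the table. Three radial ribs 5 mm high part it into three bays, a lid in the middle of each, 62 mm from the axis. Turns easily (about 1 N at the finger knob) and stays where left.
- finger_knob (a point): Centre of the top of the finger knob: an upright round dark steel pin, 16 mm in diameter and 40 mm tall, on the wheel's head 95 mm from the axis, in line with a rib, turning with the head; always 60 degrees anticlockwise (seen from above) of the smallest lid. Its top is 87 mm above the table. Grip it from above and lead it round the axis; it may turn between the fingers.
- lid_small: Unglazed clay lid on the wheel's head: a disc 38 mm in diameter and 6 mm thick, below it a plug 19 mm in diameter and 6 mm deep, on top an upright round grip 16 mm in diameter and 20 mm tall; 32 mm overall. Origin: centre of the plug's underside; z up. The smallest lid; seated, its disc rests on the smallest pot's rim, its origin 36 mm above that pot's. 30 g.
- lid_medium: Unglazed clay lid on the wheel's head: a disc 48 mm in diameter and 6 mm thick, below it a plug 28 mm in diameter and 6 mm deep, on top an upright round grip 16 mm in diameter and 20 mm tall; 32 mm overall. Origin: centre of the plug's underside; z up. The middle one of the three; it belongs to another jar and stays on the wheel.
- lid_large: Unglazed clay lid on the wheel's head: a disc 58 mm in diameter and 6 mm thick, below it a plug 36 mm in diameter and 6 mm deep, on top an upright round grip 16 mm in diameter and 20 mm tall; 32 mm overall. Origin: centre of the plug's underside; z up. The largest of the three; it belongs to another jar and stays on the wheel.
There are look-alikes about, which are no part of the job. Leave any grey look-alike of the pot_large alone.

How it is judged:
By the outcome, as a careful person would: the job done as asked, in the order asked, and still so for the second after the job is handed in, with the robot touching nothing.
It also fails if it takes over 144 s, if anything falls off the work surface, if the arm or the gripper's body presses on something with over 40 N, if the wrist force passes 120 N, or if a joint passes its speed limit or range.

### The arm

A 7-joint arm with a two-finger parallel gripper is mounted at the origin on the work surface. World frame = base frame: x ahead of the robot, y to its left, z up, the work surface at z = 0. Lengths are in m, angles in rad, forces in N, time in s.
With the tool pointing down it reaches from about 0.425 to 0.95 m from the base axis. Payload 4.7 kg.
Tool frame: the origin (TCP) lies on the centre line of the jaws, within the pads' length; the fingertips stand 14 mm ahead of it and the grasp point (between the pads) lies 5 mm behind it; z points along the fingers, y is the line along which they close (so a half turn about z gives the same grasp; the last joint's range is limited). The gripper opens to 87 mm and grips with 3 to 60 N. Pads are 19 mm wide; open, the fingers measure 117 mm over their backs; the gripper's body (75 mm by 190 mm) begins 51 mm behind the grasp point.
Start: joints at [1.247, 0.469, -0.049, 1.532, 0.024, 1.141, -0.082], TCP at [0.196, -0.646, 0.237] pointing down, gripper open.
Joint ranges: [-2.59, 2.59], [-0.33, 1.99], [-1.39, 1.29], [0.1, 2.45], [-1.04, 4.18], [0.21, 1.99], [-2.66, 2.66]. Speed limits (rad/s): [2.57, 2.57, 3.14, 3.14, 3.14, 3.14, 3.14].

### API

Orientations are given as a rotation vector (axis times angle).
In Python, from rig import r gives the robot as it stands. The module is installed in compiled form; this text tells all that it offers.
- The arm moves only by the tool send_rows, never from a script. Its argument "targets" is a list that holds one entry, the list of rows, each a list of 7 numbers: the shift along the tool's x, y, z normalised to -1 to 1, where 1 is 0.2 m, then the turn, a rotation vector about the tool's x, y, z normalised to -1 to 1, where 1 is pi rad, then the opening, from -1 (shut) to 1 (fully open). In form: [[[tx, ty, tz, ax, ay, az, gripper], ...]]. A call has 1 to 8 rows; each row is the pose to reach, as a shift and turn from the pose commanded when the call began, along the tool's axes at that moment, turning the shorter way round; what a row does not reach only later rows make up. A row lasts 1/8 s, in which the tool goes at most 62.5 mm and 10.7 degrees, less where a joint would pass 70% of its speed; a pose out of reach is approached as far as the arm can. A call with a number of a shift or a turn outside -1 to 1 is refused whole. A call with a gripper value outside its range is refused whole. The fingers move at their own pace and stop on an object; "squeeze" is the grip in N (left out, the last holds). Time passes only in rows, so rows that repeat a pose let the fingers close. It gives the time, the measured TCP pose, the force, the opening and the grip force at its end, in the units of the state.
- r.get_state(): the state, without advancing time (a new reading comes with each control period).
- r.grab_frame(name): name is "scene" or "top" or "wrist"; returns a dict with "img" (384x512x3 uint8, blue, green, red), "fov_y" (degrees; the focal length in pixels is half the picture's height over the tangent of half this angle, whatever the lens; pixels are square), "cx", "cy" (the principal point, pixels), "camera_from_world" (4x4, takes a point from world to camera coordinates). Camera axes: x right, y down, z forward; pixel columns grow to the right and rows downward; lengths in m; the calibration is good to about 2 mm. A picture is of the moment at which its call begins. There is no depth.
- r.job_done(): hands the job in; it is judged then, once.
The state is a dict: "clock": time; "joint_positions": joint angles; "joint_velocities": joint speeds; "joint_efforts": joint torques, N m; "tcp_pos": TCP position; "eef_rot": TCP orientation; "ft_force": force on the tool from outside, world axes, zero at the start; "wrist_torque": the same for the moment, N m; "grip_width": finger opening in m; "grasp_force": force on a finger pad.
Only numpy, scipy, OpenCV 4.12 (cv2) and the standard library are available. Lean on these libraries where they do the work, as an engineer would, in place of code of your own. Each camera call takes 0.05 s, during which the arm holds its last target. There are 200 camera calls.

## Working session

There is one attempt and no reset: what is moved stays moved. The work goes in short steps, Python scripts to look and compute and a tool call to move; the robot and the scene stay as the last step left them, time stands still between calls to the robot, and variables do not carry over. Pictures are saved under pics/ and viewed, at most 14 in all, crops included, and the job is handed in when it is done.

Besides the shell and the picture viewer there is one more tool, called as name([rows], argument=value, ...), one row to a line, values as JSON. send_rows: Moves the arm, as the interface text tells. Its arguments: {"type":"object","properties":{"targets":{"type":"array"},"squeeze":{"type":"number"}},"required":["targets"]}

```bash
mkdir -p pics; cat > h.py <<'E'
import numpy as np, cv2
from rig import r
from scipy.spatial.transform import Rotation as R
def cam(n):
    f=r.grab_frame(n); f['f']=f['img'].shape[0]/2/np.tan(np.radians(f['fov_y'])/2); return f
def ray(f,u,v):
    T=np.array(f['camera_from_world']); Rm=T[:3,:3]; c=-Rm.T@T[:3,3]
    d=Rm.T@np.array([(u-f['cx'])/f['f'],(v-f['cy'])/f['f'],1]); return c,d
def onz(f,u,v,z):
    c,d=ray(f,u,v); return c+d*(z-c[2])/d[2]
def proj(f,p):
    q=np.array(f['camera_from_world'])@np.append(p,1); return f['f']*q[0]/q[2]+f['cx'],f['f']*q[1]/q[2]+f['cy']
def go(p,yaw=None):
    "normalised row to reach p; yaw of tool y-line change"
    s=r.get_state(); M=R.from_rotvec(s['eef_rot']).as_matrix()
    return np.round(M.T@(np.array(p)-s['tcp_pos'])/0.2,4)
E
python3 - <<'E'
from h import *
s=r.get_state(); print({k:np.round(v,3) for k,v in s.items()}); print(R.from_rotvec(s['eef_rot']).as_matrix().round(3))
for n in ['scene','top','wrist']:
    f=cam(n); cv2.imwrite(f'pics/{n}0.png',f['img']); c,d=ray(f,256,192); print(n,f['fov_y'],f['cx'],f['cy'],c.round(3),d.round(3))
a=cv2.imread('pics/scene0.png');b=cv2.imread('pics/top0.png')
cv2.imwrite('pics/t0.png',cv2.resize(b,(800,600)));cv2.imwrite('pics/s0.png',cv2.resize(a,(800,600)))
E
```

```text
{'clock': np.float64(0.0), 'joint_positions': array([ 1.247,  0.469, -0.049,  1.534,  0.024,  1.141, -0.082]), 'joint_velocities': array([ 0.001,  0.003,  0.001, -0.001,  0.001,  0.   , -0.   ]), 'joint_efforts': array([ 1.0000e-03, -5.0798e+01, -8.1000e-02, -2.3616e+01, -6.1000e-02,
        3.8000e-02,  0.0000e+00]), 'tcp_pos': array([ 0.196, -0.645,  0.235]), 'eef_rot': array([-3.106e+00, -4.610e-01,  1.000e-03]), 'ft_force': array([ 0.29 ,  0.3  , -0.281]), 'wrist_torque': array([ 0.007,  0.01 , -0.016]), 'grasp_force': np.float64(0.0), 'grip_width': np.float64(0.087)}
[[ 0.957  0.291 -0.001]
 [ 0.291 -0.957  0.002]
 [-0.    -0.002 -1.   ]]
scene 52.59925400818492 253.11574749470836 192.23976623499067 [1.068 0.373 0.94 ] [-0.478 -0.326 -0.816]
top 46.72652856635128 257.82685857838754 191.00140536059033 [ 0.383 -0.004  1.068] [ 0.196  0.036 -0.98 ]
wrist 70.15199674491625 260.04610285818586 190.48515940480905 [ 0.27  -0.623  0.384] [-0.277 -0.068 -0.959]
```

View pics/t0.png

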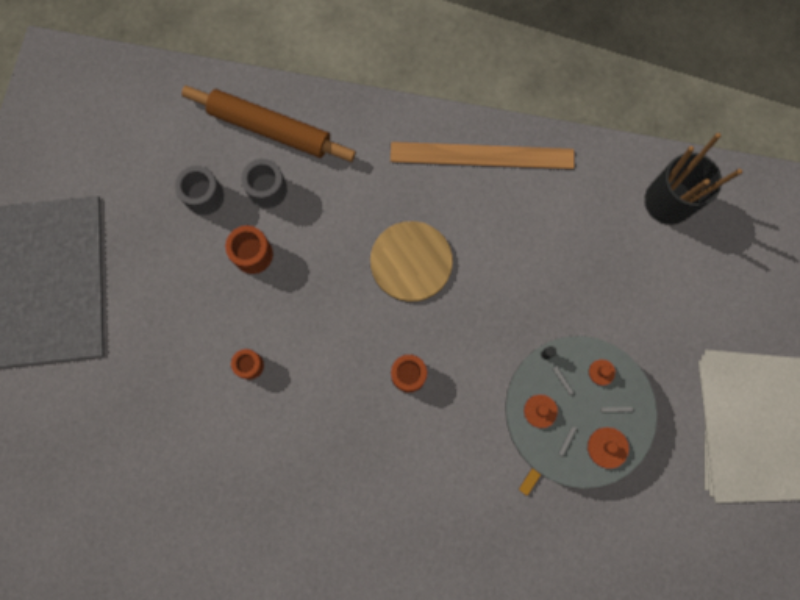

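View pics/s0.png

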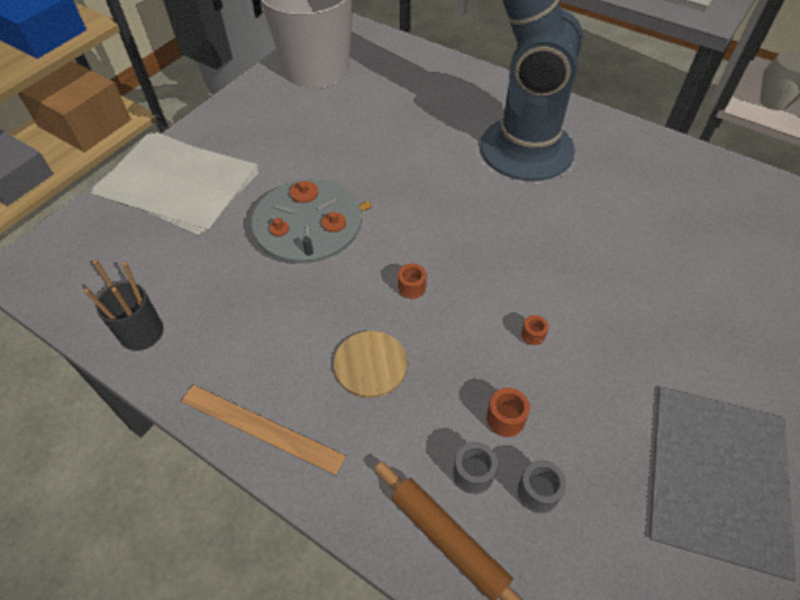

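Top view (800 px): the pots are the terracotta items at (249,249) large, (409,373) medium and (247,364) small. The grey pots at (199,189) and (264,182) are look-alikes in the wrong colour. The batt is at (411,261) and the wheel axis about (581,410). Lids are small (602,373), medium (541,411), large (608,447). The knob is at (549,353), which is ACW of the smallest lid as described, and the pointer is at (530,482).

```bash
cat > m.py <<'E'
from h import *
def blobs(f,lo,hi,amin=40):
    hsv=cv2.cvtColor(cv2.GaussianBlur(f['img'],(3,3),0),cv2.COLOR_BGR2HSV)
    m=cv2.inRange(hsv,lo,hi); m=cv2.morphologyEx(m,cv2.MORPH_CLOSE,np.ones((3,3)))
    out=[]
    for c in cv2.findContours(m,cv2.RETR_EXTERNAL,cv2.CHAIN_APPROX_NONE)[0]:
        if cv2.contourArea(c)<amin: continue
        c=cv2.convexHull(c)
        M=cv2.moments(c); out.append((M['m10']/M['m00'],M['m01']/M['m00'],M['m00']))
    return out
E
python3 - <<'E'
from m import *
for n in ['top','scene']:
    f=cam(n); print(n)
    for nm,lo,hi in [('terra',(0,140,40),(9,255,255)),('wood',(10,80,60),(30,255,255))]:
        for u,v,a in blobs(f,lo,hi):
            print(nm,round(u,1),round(v,1),a,*[onz(f,u,v,z)[:2].round(4) for z in (.006,.021,.025,.03,.057)])
f=cam('top')
hsv=cv2.cvtColor(f['img'],cv2.COLOR_BGR2HSV)
for u,v in [(372,262),(330,300),(351,227)]: print(hsv[v,u])
cv2.imwrite('pics/w0.png',cv2.resize(f['img'][205:330,310:435],(600,600),interpolation=cv2.INTER_CUBIC))
E
```

```text
top
terra 388.9 286.2 486.0 [ 0.4327 -0.3122] [ 0.432  -0.3079] [ 0.4318 -0.3067] [ 0.4316 -0.3053] [ 0.4303 -0.2974]
terra 345.7 262.8 314.0 [ 0.4674 -0.2048] [ 0.4662 -0.202 ] [ 0.4659 -0.2012] [ 0.4655 -0.2003] [ 0.4633 -0.1952]
terra 384.9 237.9 176.0 [ 0.5431 -0.2882] [ 0.5408 -0.2841] [ 0.5402 -0.2831] [ 0.5395 -0.2817] [ 0.5354 -0.2745]
terra 261.3 238.7 381.5 [0.4857 0.0016] [0.4843 0.0015] [0.4839 0.0015] [0.4834 0.0015] [0.4808 0.0014]
terra 157.6 232.7 264.0 [0.4536 0.2479] [0.4526 0.2443] [0.4523 0.2434] [0.452  0.2422] [0.4501 0.2358]
terra 159.0 159.3 626.5 [0.6312 0.2865] [0.6277 0.2824] [0.6268 0.2814] [0.6256 0.28  ] [0.6193 0.2726]
wood 338.6 308.1 126.0 [ 0.3616 -0.2039] [ 0.3619 -0.2011] [ 0.362  -0.2003] [ 0.3621 -0.1994] [ 0.3626 -0.1943]
wood 262.9 166.9 2094.5 [0.6606 0.0307] [0.6566 0.0303] [0.6556 0.0301] [0.6543 0.03  ] [0.6472 0.0291]
wood 453.7 118.2 256.0 [ 0.8765 -0.4203] [ 0.8695 -0.4144] [ 0.8676 -0.4128] [ 0.8653 -0.4108] [ 0.8527 -0.4003]
wood 436.0 103.1 67.5 [ 0.9087 -0.3716] [ 0.9013 -0.3664] [ 0.8993 -0.3651] [ 0.8968 -0.3633] [ 0.8834 -0.354 ]

[... 1541 characters left out ...]
2.3 184.7 135.0 [ 0.8045 -0.4754] [ 0.8087 -0.4617] [ 0.8098 -0.4581] [ 0.8112 -0.4536] [ 0.8189 -0.429 ]
wood 490.4 34.4 63.5 [-0.6659  0.358 ] [-0.638   0.3582] [-0.6306  0.3583] [-0.6213  0.3584] [-0.5712  0.3588]
wood 466.9 31.6 52.5 [-0.634   0.2725] [-0.6066  0.2741] [-0.5993  0.2745] [-0.5902  0.2751] [-0.541  0.278]
wood 100.7 37.4 249.0 [ 0.2252 -0.972 ] [ 0.2388 -0.9504] [ 0.2424 -0.9446] [ 0.2469 -0.9374] [ 0.2713 -0.8985]
wood 40.7 67.4 9270.0 [ 0.4913 -1.0192] [ 0.5006 -0.9969] [ 0.503  -0.9909] [ 0.5061 -0.9834] [ 0.5228 -0.9432]
wood 401.0 15.7 370.0 [-0.599   0.0018] [-0.5723  0.0077] [-0.5651  0.0093] [-0.5562  0.0113] [-0.508   0.0221]
[ 50  15 103]
[  9  16 110]
[30 17 45]
```

View pics/w0.png

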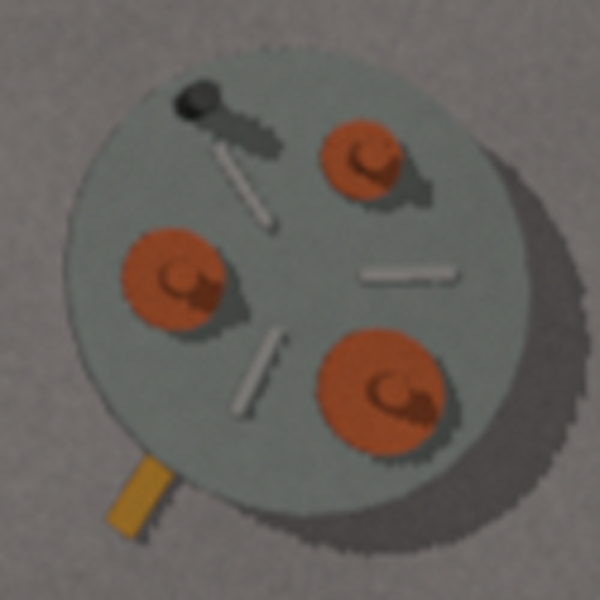

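Wheel crop: the smallest lid is at (362,160), the medium one at (174,280) and the large one at (380,392). The knob is at (200,98), about 60° ACW of the smallest lid, so that identity is confirmed. The brass pointer is at (140,500). I'll move towards the large pot, squaring the tool on the way.

send_rows([
  [[0.3,-0.15,0,0,0,0.04,1],[0.6,-0.3,0,0,0,0.08,1],[0.8,-0.45,0,0,0,0.0939,1],[0.936,-0.5,0,0,0,0.0939,1],[0.936,-0.5,0,0,0,0.0939,1]],
])

```text
clock: 0.92
tcp_pos: [0.349, -0.4936, 0.2368]
eef_rot: [-3.141, -0.009, -0.002]
ft_force: [0.4, -0.9, 0.7]
grip_width: 0.0869
grasp_force: 0.0
```

```bash
python3 - <<'E'
from h import *
s=r.get_state();print(s['tcp_pos'],R.from_rotvec(s['eef_rot']).as_matrix().round(3))
f=cam('wrist');print(ray(f,256,192)); cv2.imwrite('pics/wr1.png',f['img'])
# wheel head ellipse in top
f=cam('top'); hsv=cv2.cvtColor(cv2.GaussianBlur(f['img'],(3,3),0),cv2.COLOR_BGR2HSV)
m=cv2.inRange(hsv,(30,8,60),(100,80,180)); m=cv2.morphologyEx(m,cv2.MORPH_CLOSE,np.ones((5,5)))
c=max(cv2.findContours(m,0,1)[0],key=cv2.contourArea); h=cv2.convexHull(c)
e=cv2.fitEllipse(h); print(e, onz(f,*e[0],.047))
P=np.array([onz(f,*p[0],.047)[:2] for p in h]); cc,rr=cv2.minEnclosingCircle(P.astype(np.float32)*1000);print(cc,rr)
print('lid small disc',onz(f,310+362/4.8,205+160/4.8,.056),'knob top',onz(f,310+205/4.8,205+93/4.8,.087))
print('bar end',onz(f,310+121/4.8,205+530/4.8,.008),onz(f,310+134/4.8,205+518/4.8,.008))
E
```

```text
[ 0.34902839 -0.49356611  0.23679947] [[ 1.     0.006  0.001]
 [ 0.006 -1.     0.   ]
 [ 0.001 -0.    -1.   ]]
(array([ 0.42576859, -0.49316482,  0.38570053]), array([-0.28289969,  0.01226459, -0.95920123]))
((371.7945251464844, 263.3831787109375), (94.52720642089844, 99.56472778320312), 137.92654418945312) [ 0.47384597 -0.25550424  0.047     ]
(476.0904541015625, -255.1619110107422) 110.40631866455078
lid small disc [ 0.53478815 -0.27614196  0.056     ] knob top [ 0.54725429 -0.19227233  0.087     ]
bar end [ 0.34402857 -0.19831232  0.008     ] [ 0.35070094 -0.20360772  0.008     ]
```

send_rows([
  [[0.1,-0.3,0,0,0,0,1],[0.2,-0.6,0,0,0,0,1],[0.3,-0.8,0,0,0,0,1],[0.35,-1,0,0,0,0,1]],
])

```text
clock: 1.52
tcp_pos: [0.4162, -0.2961, 0.2367]
eef_rot: [3.141, -0.004, 0.001]
ft_force: [1.1, 0.1, 0.1]
grip_width: 0.0868
grasp_force: 0.0
```

send_rows([
  [[0.1,-0.3,0,0,0,0,1],[0.2,-0.6,0,0,0,0,1],[0.3,-0.8,0,0,0,0,1],[0.35,-1,0,0,0,0,1]],
])

```text
clock: 2.02
tcp_pos: [0.487, -0.0965, 0.2367]
eef_rot: [3.141, -0.005, 0.001]
ft_force: [0.5, 0.4, -0.8]
grip_width: 0.087
grasp_force: 0.0
```

send_rows([
  [[0.1,-0.3,0,0,0,0,1],[0.2,-0.6,0,0,0,0,1],[0.3,-0.8,0,0,0,0,1],[0.35,-1,0,0,0,0,1],[0.35,-1,0,0,0,0,1],[0.35,-1,0,0,0,0,1]],
])

```text
clock: 2.78
tcp_pos: [0.5567, 0.1016, 0.2362]
eef_rot: [3.14, -0.005, -0.001]
ft_force: [0.9, 0.3, 0.4]
grip_width: 0.0868
grasp_force: 0.0
```

```bash
python3 - <<'E'
from m import *
s=r.get_state();print(s['tcp_pos'])
f=cam('wrist');cv2.imwrite('pics/wr2.png',f['img'])
for nm,lo,hi in [('terra',(0,140,40),(9,255,255)),('wood',(10,80,60),(30,255,255))]:
  for u,v,a in blobs(f,lo,hi): print(nm,round(u),round(v),a,*[onz(f,u,v,z)[:2].round(4) for z in (.012,.021,.025,.03)])
E
```

```text
[0.55670143 0.10162918 0.23615175]
terra 157 235 280.0 [0.4564 0.2549] [0.4607 0.2512] [0.4626 0.2496] [0.4649 0.2475]
terra 321 227 224.5 [0.4688 0.0114] [0.4728 0.0136] [0.4746 0.0145] [0.4768 0.0158]
terra 350 223 107.0 [ 0.4745 -0.0308] [ 0.4783 -0.0276] [ 0.4801 -0.0262] [ 0.4822 -0.0244]
terra 330 206 207.5 [5.011e-01 2.000e-04] [0.5043 0.0027] [0.5058 0.0038] [0.5075 0.0051]
terra 104 118 1431.0 [0.6253 0.3062] [0.6255 0.3012] [0.6256 0.299 ] [0.6257 0.2963]
terra 131 118 1433.5 [0.6257 0.2711] [0.6259 0.267 ] [0.626  0.2652] [0.6261 0.2629]
wood 382 380 68.0 [ 0.1739 -0.1155] [ 0.185  -0.1102] [ 0.1899 -0.1079] [ 0.196 -0.105]
wood 382 306 4151.5 [ 0.3291 -0.0958] [ 0.3365 -0.0911] [ 0.3398 -0.089 ] [ 0.3438 -0.0863]
wood 110 264 979.5 [0.4079 0.3325] [0.4134 0.3269] [0.4158 0.3244] [0.4188 0.3213]
wood 410 264 1043.5 [ 0.406  -0.1308] [ 0.4115 -0.1251] [ 0.4139 -0.1227] [ 0.417  -0.1195]
wood 156 234 300.0 [0.4577 0.2553] [0.462  0.2516] [0.4639 0.25  ] [0.4662 0.2479]
wood 332 220 1406.0 [ 0.4793 -0.004 ] [ 0.483  -0.0015] [ 4.847e-01 -4.000e-04] [0.4868 0.0011]
wood 114 118 3264.5 [0.6255 0.2925] [0.6257 0.2879] [0.6258 0.2859] [0.6259 0.2833]
wood 315 85 8465.0 [0.6656 0.0305] [0.6648 0.0322] [0.6645 0.0329] [0.664  0.0339]
```

View pics/wr2.png

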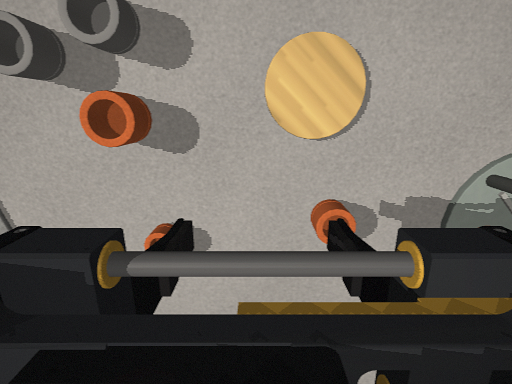

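Wrist view: large clay pot at (115,118), batt at (316,85), grey pots top left, and the small and medium pots behind the fingers at (160,236) and (332,220).

send_rows([
  [[0.11,-0.3,0,0,0,0,1],[0.22,-0.6,0,0,0,0,1],[0.342,-0.89,0,0,0,0,1],[0.342,-0.89,0.25,0,0,0,1],[0.342,-0.89,0.5,0,0,0,1],[0.342,-0.89,0.75,0,0,0,1],[0.342,-0.89,1.0,0,0,0,1],[0.342,-0.89,1.0,0,0,0,1]],
])

```text
clock: 3.82
tcp_pos: [0.6227, 0.2777, 0.0322]
eef_rot: [3.136, -0.005, -0.012]
ft_force: [-0.1, -0.3, -0.0]
grip_width: 0.087
grasp_force: 0.0
```

send_rows([
  [[0,0,0,0,0,0,0.2],[0,0,0,0,0,0,0.2],[0,0,0,0,0,0,0.2],[0,0,0,0,0,0,0.2],[0,0,0,0,0,0,0.2],[0,0,0,0,0,0,0.2]],
], squeeze=20)

```text
clock: 4.58
tcp_pos: [0.6262, 0.2816, 0.0387]
eef_rot: [3.141, -0.001, 0.005]
ft_force: [-1.1, -2.6, 6.9]
grip_width: 0.0639
grasp_force: 20.0
```

send_rows([
  [[0,0,-0.15,0,0,0,0.2],[0,0,-0.35,0,0,0,0.2],[0,0.2,-0.5,0,0,0,0.2],[0,0.4,-0.5,0,0,0,0.2],[0,0.6,-0.5,0,0,0,0.2],[0.1,0.8,-0.5,0,0,0,0.2],[0.18,0.95,-0.5,0,0,0,0.2],[0.18,0.95,-0.5,0,0,0,0.2]],
])

```text
clock: 5.58
tcp_pos: [0.662, 0.0875, 0.1363]
eef_rot: [3.139, -0.01, 0.001]
ft_force: [-0.2, 0.2, -2.5]
grip_width: 0.0639
grasp_force: 20.0
```

```bash
python3 - <<'E'
from m import *
s=r.get_state();print(s['tcp_pos'],s['grip_width'])
f=cam('wrist');cv2.imwrite('pics/wr3.png',f['img'])
hsv=cv2.cvtColor(f['img'],cv2.COLOR_BGR2HSV);print(hsv[85:120:8,300:400:20,:].reshape(-1,3)[:8])
f=cam('top');cv2.imwrite('pics/tp3.png',f['img'])
for u,v,a in blobs(f,(10,80,60),(30,255,255),1500): print(u,v,a,onz(f,u,v,.011))
for u,v,a in blobs(f,(0,140,40),(9,255,255),300): print(u,v,a,onz(f,u,v,.14))
E
```

```text
[0.66200674 0.08752106 0.13628641] 0.06391603222418245
[[ 16  21 180]
 [ 17  23 181]
 [ 16  19 179]
 [ 16  19 179]
 [ 18  19 175]
 [ 15  18 171]
 [ 16  21 180]
 [ 16  19 178]]
388.9395189003436 286.194501718213 485.0 [ 0.42638832 -0.27331245  0.14      ]
```

View pics/wr3.png

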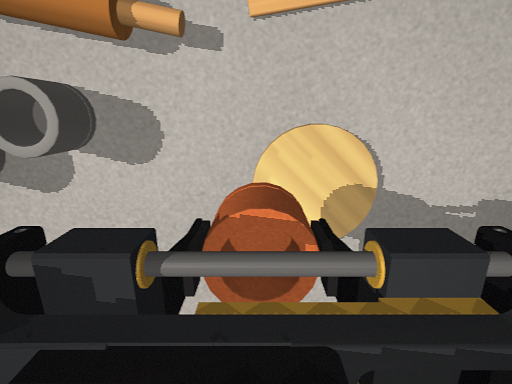

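The wrist view shows the pot held upright, rim around (263,215), with the batt ahead at (316,180). I'll fit circles to both outlines.

```bash
cat >> m.py <<'E'
from scipy.optimize import least_squares
def circ(f,pts,z,rad):
    P=np.array([onz(f,u,v,z)[:2] for u,v in pts])
    s=least_squares(lambda c:np.hypot(*(P-c).T)-rad,P.mean(0),loss='soft_l1',f_scale=.001); return s.x, np.sqrt(np.mean(s.fun**2))
def edge(m,cols,top=True):
    out=[]
    for u in cols:
        v=np.flatnonzero(m[:,u])
        if len(v): out.append((u,v[0]-.5 if top else v[-1]+.5))
    return out
E
python3 - <<'E'
from m import *
f=cam('wrist');s=r.get_state();z=s['tcp_pos'][2]
hsv=cv2.cvtColor(f['img'],cv2.COLOR_BGR2HSV)
w=cv2.inRange(hsv,(14,70,60),(30,255,255)); w[:100]=0;w[240:]=0
t=cv2.inRange(hsv,(0,120,40),(13,255,255)); t[:150]=0
print(circ(f,edge(w,range(258,376,2)),.012,.065))
pts=edge(t,range(215,312,2)); print(pts[::8]); print(s['tcp_pos'],circ(f,pts,z-.0387+.06,.032))
E
```

```text
(array([0.66261934, 0.03108818]), np.float64(0.00029426991320016116))
[(215, np.float64(215.5)), (231, np.float64(192.5)), (247, np.float64(183.5)), (263, np.float64(182.5)), (279, np.float64(185.5)), (295, np.float64(198.5)), (311, np.float64(227.5))]
[0.66002762 0.09379817 0.13653227] (array([0.67143483, 0.09377717]), np.float64(0.0020312808908449164))
```

```bash
python3 - <<'E'
from m import *
f=cam('wrist');s=r.get_state();z=s['tcp_pos'][2]
hsv=cv2.cvtColor(f['img'],cv2.COLOR_BGR2HSV)
t=cv2.inRange(hsv,(0,120,40),(13,255,255)); t[:150]=0
pts=edge(t,range(225,302,2)); print(s['tcp_pos'])
for rad in (.026,.028,.03,.032): print(rad,circ(f,pts,z-.0387+.06,rad))
h=hsv[175:250:3,263]; print(h.tolist())
E
```

```text
[0.65997898 0.0942236  0.13660057]
0.026 (array([0.67779562, 0.09414899]), np.float64(0.0005064522077054025))
0.028 (array([0.67565029, 0.09434854]), np.float64(0.0007151731107379318))
0.03 (array([0.67353225, 0.09454177]), np.float64(0.0008981602660436811))
0.032 (array([0.73255786, 0.08965954]), np.float64(0.004690548598790672))
[[20, 121, 232], [20, 122, 232], [21, 122, 237], [9, 180, 116], [10, 184, 119], [10, 182, 123], [9, 183, 117], [10, 186, 115], [9, 176, 120], [10, 182, 115], [9, 182, 116], [10, 182, 130], [10, 184, 214], [9, 184, 218], [10, 183, 152], [9, 180, 146], [10, 182, 151], [10, 182, 154], [9, 181, 149], [10, 186, 158], [10, 182, 140], [10, 184, 147], [10, 185, 143], [10, 184, 148], [10, 186, 145]]
```

```bash
python3 - <<'E'
from m import *
f=cam('wrist');s=r.get_state();z=s['tcp_pos'][2]
hsv=cv2.cvtColor(f['img'],cv2.COLOR_BGR2HSV)
t=cv2.inRange(hsv,(0,120,185),(13,255,255)); t[:190]=0;t[250:]=0
pts=edge(t,range(230,298,2)); print(s['tcp_pos'],pts[::6])
for rad in (.026,.028,.03,.032): print(rad,circ(f,pts,z-.0387+.06,rad))
E
```

```text
[0.6600098  0.09426766 0.13662961] [(230, np.float64(215.5)), (242, np.float64(210.5)), (254, np.float64(208.5)), (266, np.float64(208.5)), (278, np.float64(211.5)), (290, np.float64(215.5))]
0.026 (array([0.66517821, 0.09420361]), np.float64(0.0031081239172508395))
0.028 (array([0.71622102, 0.08598081]), np.float64(0.0030746673676618204))
0.03 (array([0.71822805, 0.08537599]), np.float64(0.0030470753445342533))
0.032 (array([0.72022626, 0.08478325]), np.float64(0.003024737585710974))
```

Held pot is centred on the TCP. Placing it.

send_rows([
  [[0.013,0.16,0,0,0,0,0.2],[0.013,0.316,0,0,0,0,0.2],[0.013,0.316,0.15,0,0,0,0.2],[0.013,0.316,0.3,0,0,0,0.2],[0.013,0.316,0.37,0,0,0,0.2],[0.013,0.316,0.41,0,0,0,0.2],[0.013,0.316,0.425,0,0,0,0.2],[0.013,0.316,0.425,0,0,0,0.2]],
])

```text
clock: 6.82
tcp_pos: [0.6639, 0.0291, 0.0523]
eef_rot: [-3.142, 0.0, -0.002]
ft_force: [0.9, -0.8, -2.7]
grip_width: 0.0641
grasp_force: 20.0
```

send_rows([
  [[0,0,0,0,0,0,0.2],[0,0,0,0,0,0,0.2],[0,0,0,0,0,0,0.2]],
])

```text
clock: 7.2
tcp_pos: [0.6635, 0.0289, 0.0519]
eef_rot: [3.142, -0.0, 0.001]
ft_force: [-0.3, 0.0, -2.4]
grip_width: 0.0642
grasp_force: 20.0
```

send_rows([
  [[-0.004,-0.011,0,0,0,0,0.2],[-0.004,-0.011,0.005,0,0,0,0.2],[-0.004,-0.011,0.01,0,0,0,0.2],[-0.004,-0.011,0.01,0,0,0,0.2]],
])

```text
clock: 7.7
tcp_pos: [0.6625, 0.0317, 0.0507]
eef_rot: [-3.141, -0.0, 0.0]
ft_force: [-3.2, 0.3, 4.7]
grip_width: 0.0638
grasp_force: 20.0
```

send_rows([
  [[0,0,0,0,0,0,1],[0,0,0,0,0,0,1],[0,0,0,0,0,0,1],[0,0,-0.15,0,0,0,1],[0,0,-0.35,0,0,0,1],[0,0,-0.55,0,0,0,1],[-0.3,0,-0.6,0,0,0,1],[-0.35,0,-0.6,0,0,0,1]],
])

```text
clock: 8.7
tcp_pos: [0.5893, 0.0313, 0.1701]
eef_rot: [3.14, 0.002, -0.002]
ft_force: [1.2, -0.2, 0.3]
grip_width: 0.0871
grasp_force: 0.0
```

send_rows([
  [[0,0,0,0,0,0,1],[0,0,0,0,0,0,1]],
])

```text
clock: 8.95
tcp_pos: [0.5938, 0.031, 0.1694]
eef_rot: [-3.141, 0.001, -0.001]
ft_force: [0.1, 0.6, 0.4]
grip_width: 0.0873
grasp_force: 0.0
```

```bash
python3 - <<'E'
from m import *
s=r.get_state();print(s['tcp_pos'])
f=cam('wrist');cv2.imwrite('pics/wr4.png',f['img'])
f=cam('top')
for u,v,a in blobs(f,(0,140,40),(9,255,255),150): print(u,v,a,onz(f,u,v,.025),onz(f,u,v,.042))
E
```

```text
[0.59375122 0.03095863 0.169383  ]
388.94628099173553 286.1701101928374 484.0 [ 0.43187701 -0.30674943  0.025     ] [ 0.43107318 -0.30180766  0.042     ]
345.77316293929715 262.75612353567624 313.0 [ 0.46591915 -0.20132029  0.025     ] [ 0.46456045 -0.19809698  0.042     ]
384.81075888568677 237.75024015369834 173.5 [ 0.54054317 -0.28291395  0.025     ] [ 0.53796812 -0.27836069  0.042     ]
157.64253968253968 232.7079365079365 262.5 [0.45216482 0.24327697 0.025     ] [0.45103031 0.23925348 0.042     ]
```

View pics/wr4.png

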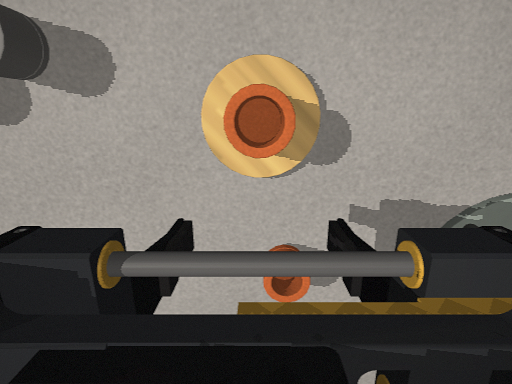

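Wrist: the large pot stands on the batt, mouth centre around (260,121). The medium pot is at (286,278) behind the bar.

```bash
cat >> m.py <<'E'
def ringpts(f,u0,v0,win,lo=(0,110,30),hi=(14,255,255)):
    "outer contour centre of a terracotta disc near u0,v0 (hull)"
    hsv=cv2.cvtColor(f['img'],cv2.COLOR_BGR2HSV); m=cv2.inRange(hsv,lo,hi); k=np.zeros_like(m); k[v0-win:v0+win,u0-win:u0+win]=1; m*=k
    c=max(cv2.findContours(m,0,1)[0],key=cv2.contourArea); return cv2.convexHull(c)[:,0,:]
E
python3 - <<'E'
from m import *
f=cam('wrist')
P=ringpts(f,260,121,50); e=cv2.fitEllipse(P);print(e,onz(f,*e[0],.072),circ(f,P,.06,.032))
g=cv2.cvtColor(f['img'],cv2.COLOR_BGR2HSV)
m=((g[...,2]<165)&(g[...,0]<15)&(g[...,1]>110)).astype(np.uint8); k=np.zeros_like(m);k[95:147,233:287]=1;m*=k
c=max(cv2.findContours(m,0,1)[0],key=cv2.contourArea);e=cv2.fitEllipse(cv2.convexHull(c));print(e,onz(f,*e[0],.072))
hsv=cv2.cvtColor(f['img'],cv2.COLOR_BGR2HSV);w=cv2.inRange(hsv,(14,70,60),(30,255,255));w[:40]=0;w[190:]=0
c=max(cv2.findContours(w,0,1)[0],key=cv2.contourArea);h=cv2.convexHull(c)[:,0];print(circ(f,h,.012,.065))
E
```

```text
((259.4197082519531, 120.22389221191406), (72.33045196533203, 74.46694946289062), 0.3859224021434784) [0.6629188  0.03139761 0.072     ] (array([0.66142729, 0.03145545]), np.float64(0.001063070383208231))
((258.8931579589844, 120.73033905029297), (51.13627243041992, 52.52088928222656), 4.633792400360107) [0.66249063 0.0318569  0.072     ]
(array([0.66245582, 0.03036016]), np.float64(0.0005189936887251262))
```

send_rows([
  [[-0.25,0.08,0,0,0,0,1],[-0.555,0.15,0,0,0,0,1],[-0.555,0.153,0.15,0,0,0,1],[-0.555,0.153,0.3,0,0,0,1],[-0.555,0.153,0.5,0,0,0,1],[-0.555,0.153,0.69,0,0,0,1],[-0.555,0.153,0.69,0,0,0,1],[-0.555,0.153,0.69,0,0,0,1]],
])

```text
clock: 10.1
tcp_pos: [0.4827, 0.0009, 0.0324]
eef_rot: [-3.141, 0.0, -0.003]
ft_force: [0.2, -0.7, 0.6]
grip_width: 0.0869
grasp_force: 0.0
```

send_rows([
  [[0,0,0,0,0,0,0],[0,0,0,0,0,0,0],[0,0,0,0,0,0,0],[0,0,0,0,0,0,0],[0,0,0,0,0,0,0],[0,0,0,0,0,0,0]],
], squeeze=15)

```text
clock: 10.85
tcp_pos: [0.4817, 0.0006, 0.0318]
eef_rot: [3.141, -0.0, 0.001]
ft_force: [-1.1, 0.8, 3.8]
grip_width: 0.054
grasp_force: 15.0
```

send_rows([
  [[0,0,-0.2,0,0,0,0],[0,0,-0.4,0,0,0,0],[0,0,-0.6,0,0,0,0],[0.2,-0.08,-0.65,0,0,0,0],[0.4,-0.155,-0.65,0,0,0,0],[0.6,-0.155,-0.65,0,0,0,0],[0.6,-0.155,-0.65,0,0,0,0],[0.6,-0.155,-0.65,0,0,0,0]],
])

```text
clock: 11.85
tcp_pos: [0.6001, 0.0314, 0.1604]
eef_rot: [3.141, -0.0, -0.005]
ft_force: [0.4, 0.2, -1.4]
grip_width: 0.0544
grasp_force: 15.0
```

```bash
python3 - <<'E'
from m import *
f=cam('wrist');s=r.get_state();print(s['tcp_pos'],s['grip_width']);cv2.imwrite('pics/wr5.png',f['img'])
zt=s['tcp_pos'][2]-.032+.05
x=s['tcp_pos'][0];y=s['tcp_pos'][1]
print(proj(f,[x,y,zt]),proj(f,[x+.027,y,zt]),proj(f,[x+.0175,y,zt]),proj(f,[x-.0175,y,zt]),proj(f,[.6625,.0316,.072]))
cv2.imwrite('pics/wr5c.png',cv2.resize(f['img'][60:320,150:370],None,fx=2.3,fy=2.3,interpolation=cv2.INTER_CUBIC))
E
```

```text
[0.59999613 0.03139283 0.16074334] 0.05429107566065831
(np.float64(259.73592836816266), np.float64(260.6897190627812)) (np.float64(259.771816814123), np.float64(213.64844029067302)) (np.float64(259.75875115509234), np.float64(230.77443425210134)) (np.float64(259.71458691951364), np.float64(288.6633191570986)) (np.float64(259.4966952726928), np.float64(128.7420687508472))
```

View pics/wr5c.png

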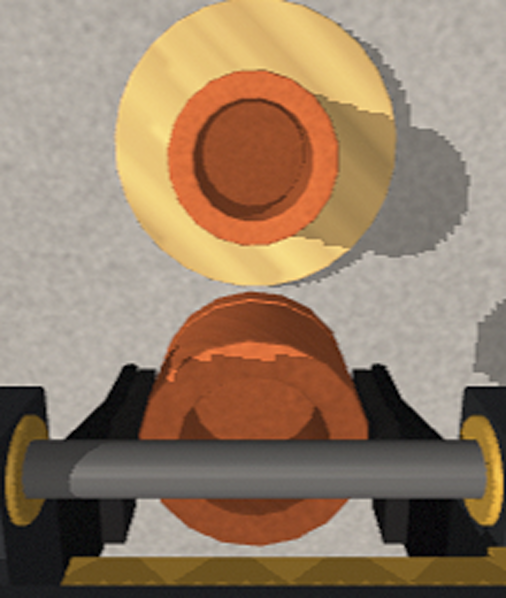

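Crop: the large pot's mouth is at (252,155). The held medium pot's rim spans rows 343–545, so it sits about 2–3 mm ahead of the TCP. I'll correct for that and lower it.

send_rows([
  [[0.15,0,0,0,0,0,0],[0.3,0,0,0,0,0,0],[0.3,0,0.1,0,0,0,0],[0.3,0,0.2,0,0,0,0],[0.3,0,0.25,0,0,0,0],[0.3,0,0.25,0,0,0,0],[0.3,0,0.265,0,0,0,0],[0.3,0,0.28,0,0,0,0]],
])

```text
clock: 12.9
tcp_pos: [0.6619, 0.0316, 0.1061]
eef_rot: [3.142, -0.0, 0.002]
ft_force: [-0.6, 0.8, -1.6]
grip_width: 0.0544
grasp_force: 15.0
```

send_rows([
  [[0,0,0.01,0,0,0,0],[0,0,0.02,0,0,0,0],[0,0,0.03,0,0,0,0],[0,0,0.035,0,0,0,0],[0,0,0.035,0,0,0,0]],
])

```text
clock: 13.52
tcp_pos: [0.6615, 0.0315, 0.0985]
eef_rot: [3.142, -0.0, -0.0]
ft_force: [-0.3, 0.4, -0.5]
grip_width: 0.0543
grasp_force: 15.0
```

send_rows([
  [[-0.004,0,0.005,0,0,0,0],[-0.004,0,0.01,0,0,0,0],[-0.004,0,0.012,0,0,0,0],[-0.004,0,0.012,0,0,0,0]],
])

```text
clock: 14.02
tcp_pos: [0.661, 0.0316, 0.0969]
eef_rot: [3.141, -0.0, 0.001]
ft_force: [-1.9, 0.8, 5.7]
grip_width: 0.0544
grasp_force: 15.0
```

Seated. Release and retreat towards the small pot.

send_rows([
  [[0,0,0,0,0,0,1],[0,0,0,0,0,0,1],[0,0,0,0,0,0,1],[0,0,-0.15,0,0,0,1],[0,0,-0.35,0,0,0,1],[0,0,-0.5,0,0,0,1],[-0.25,0,-0.5,0,0,0,1],[-0.4,0,-0.5,0,0,0,1]],
])

```text
clock: 15.02
tcp_pos: [0.5791, 0.0317, 0.1963]
eef_rot: [3.141, 0.0, -0.0]
ft_force: [0.1, -0.1, -1.4]
grip_width: 0.0868
grasp_force: 0.0
```

send_rows([
  [[0,0,0,0,0,0,1],[0,0,0,0,0,0,1]],
])

```text
clock: 15.28
tcp_pos: [0.5816, 0.0314, 0.1964]
eef_rot: [-3.142, 0.001, -0.002]
ft_force: [0.9, -0.1, 0.6]
grip_width: 0.0871
grasp_force: 0.0
```

```bash
python3 - <<'E'
from m import *
s=r.get_state();print(s['tcp_pos'])
f=cam('wrist');cv2.imwrite('pics/wr6.png',f['img'])
u,v=map(int,proj(f,[.6625,.0316,.115]));print(u,v)
g=cv2.cvtColor(f['img'],cv2.COLOR_BGR2HSV)
P=ringpts(f,u,v,65);print(cv2.fitEllipse(P))
m=((g[...,2]<165)&(g[...,0]<15)&(g[...,1]>110)).astype(np.uint8); k=np.zeros_like(m);k[v-28:v+28,u-28:u+28]=1;m*=k
c=max(cv2.findContours(m,0,1)[0],key=cv2.contourArea);e=cv2.fitEllipse(cv2.convexHull(c));print(e,onz(f,*e[0],.115))
cv2.imwrite('pics/wr6c.png',cv2.resize(f['img'][max(0,v-75):v+75,u-75:u+75],None,fx=3,fy=3))
E
```

```text
[0.58155327 0.03144798 0.196369  ]
259 106
((259.7874450683594, 104.75796508789062), (66.68220520019531, 72.7567138671875), 179.86627197265625)
((259.4869384765625, 103.7172622680664), (44.4824333190918, 46.64609146118164), 4.7527008056640625) [0.66433806 0.03163154 0.115     ]
```

View pics/wr6c.png

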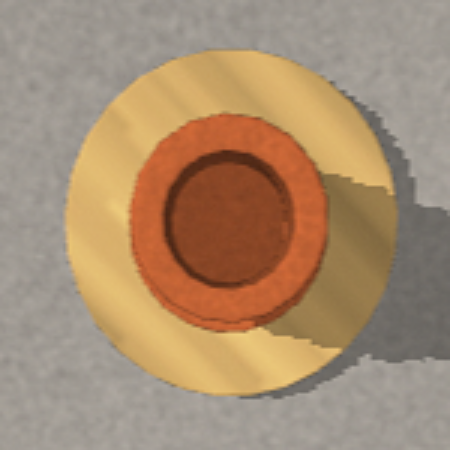

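The medium pot is seated level, its mouth centre at (228,215) in the crop. Now the small pot.

send_rows([
  [[-0.15,-0.25,0,0,0,0,1],[-0.3,-0.5,0,0,0,0,1],[-0.45,-0.75,0,0,0,0,1],[-0.6,-1,0,0,0,0,1],[-0.645,-1,0.2,0,0,0,1],[-0.645,-1,0.3,0,0,0,1],[-0.645,-1,0.3,0,0,0,1]],
])

```text
clock: 16.2
tcp_pos: [0.4515, 0.2316, 0.1347]
eef_rot: [3.141, 0.0, -0.005]
ft_force: [1.0, -0.1, 1.0]
grip_width: 0.0872
grasp_force: 0.0
```

send_rows([
  [[0,-0.058,0.1,0,0,0,1],[0,-0.058,0.3,0,0,0,1],[0,-0.058,0.4,0,0,0,1],[0,-0.058,0.54,0,0,0,1],[0,-0.058,0.54,0,0,0,1],[0,-0.058,0.54,0,0,0,1]],
])

```text
clock: 16.95
tcp_pos: [0.4531, 0.244, 0.0294]
eef_rot: [-3.14, 0.001, -0.003]
ft_force: [0.7, -0.6, 0.8]
grip_width: 0.0868
grasp_force: 0.0
```

send_rows([
  [[0,0,0,0,0,0,-0.2],[0,0,0,0,0,0,-0.2],[0,0,0,0,0,0,-0.2],[0,0,0,0,0,0,-0.2],[0,0,0,0,0,0,-0.2],[0,0,0,0,0,0,-0.2]],
], squeeze=12)

```text
clock: 17.7
tcp_pos: [0.4518, 0.243, 0.0282]
eef_rot: [3.141, -0.0, -0.0]
ft_force: [0.8, -0.2, 1.1]
grip_width: 0.0443
grasp_force: 12.0
```

send_rows([
  [[0,0,-0.25,0,0,0,-0.2],[0,0,-0.5,0,0,0,-0.2],[0,0,-0.75,0,0,0,-0.2],[0.1,0.2,-0.86,0,0,0,-0.2],[0.25,0.4,-0.86,0,0,0,-0.2],[0.4,0.6,-0.86,0,0,0,-0.2],[0.55,0.8,-0.86,0,0,0,-0.2],[0.7,0.95,-0.86,0,0,0,-0.2]],
])

```text
clock: 18.7
tcp_pos: [0.5923, 0.0508, 0.1998]
eef_rot: [3.141, -0.003, -0.001]
ft_force: [0.5, 1.7, -0.8]
grip_width: 0.0439
grasp_force: 12.0
```

send_rows([
  [[0.04,0.105,0,0,0,0,-0.2],[0.04,0.105,0,0,0,0,-0.2],[0.04,0.105,0,0,0,0,-0.2]],
])

```text
clock: 19.08
tcp_pos: [0.5989, 0.0337, 0.1999]
eef_rot: [-3.141, -0.002, 0.001]
ft_force: [-0.7, 0.5, -0.5]
grip_width: 0.0445
grasp_force: 12.0
```

```bash
python3 - <<'E'
from m import *
f=cam('wrist');s=r.get_state();print(s['tcp_pos'],s['grip_width']);
x,y,z=s['tcp_pos'];zt=z-.0282+.042
for d in (.022,0,-.022): print(np.round(proj(f,[x+d,y,zt]),1))
u,v=proj(f,[.6638,.0316,.115]);print('mouth pred',u,v)
g=cv2.cvtColor(f['img'],cv2.COLOR_BGR2HSV);print(g[195:320:2,260,[0,2]].tolist())
cv2.imwrite('pics/wr7c.png',cv2.resize(f['img'][60:320,150:370],None,fx=2.3,fy=2.3,interpolation=cv2.INTER_CUBIC))
E
```

```text
[0.59890835 0.03407523 0.20011523] 0.04397765959695133
[259.1 219.2]
[259.1 256.3]
[259.  290.5]
mouth pred 262.5470836313031 126.14108056944333
[[16, 174], [27, 177], [10, 126], [10, 116], [9, 149], [10, 121], [9, 125], [10, 118], [11, 122], [10, 118], [10, 101], [9, 122], [10, 145], [9, 144], [9, 148], [10, 148], [9, 153], [10, 152], [9, 153], [10, 152], [10, 147], [9, 148], [9, 158], [10, 149], [10, 149], [9, 153], [9, 151], [9, 157], [10, 67], [15, 66], [30, 77], [18, 85], [12, 91], [18, 99], [18, 113], [15, 117], [18, 118], [20, 108], [18, 108], [18, 103], [0, 90], [9, 153], [10, 151], [9, 146], [10, 146], [10, 146], [26, 187], [14, 175], [19, 174], [15, 172], [18, 178], [15, 186], [18, 177], [15, 178], [20, 123], [20, 125], [20, 125], [20, 126], [19, 117], [20, 121], [115, 33], [120, 31], [120, 32]]
```

View pics/wr7c.png

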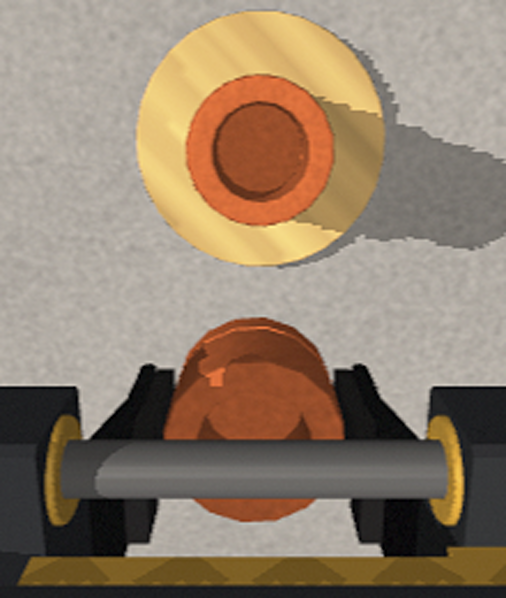

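Crop: the stack's mouth is at (261,148) and the small pot is held upright, its rim centred about 1.5 mm ahead of the TCP. Lowering.

send_rows([
  [[0.15,0.012,0,0,0,0,-0.2],[0.318,0.012,0,0,0,0,-0.2],[0.318,0.012,0.1,0,0,0,-0.2],[0.318,0.012,0.2,0,0,0,-0.2],[0.318,0.012,0.25,0,0,0,-0.2],[0.318,0.012,0.25,0,0,0,-0.2],[0.318,0.012,0.27,0,0,0,-0.2],[0.318,0.012,0.28,0,0,0,-0.2]],
])

```text
clock: 20.12
tcp_pos: [0.6635, 0.0297, 0.1446]
eef_rot: [3.142, -0.0, 0.002]
ft_force: [-0.8, -0.2, -1.3]
grip_width: 0.0444
grasp_force: 12.0
```

send_rows([
  [[0,0,0.01,0,0,0,-0.2],[0,0,0.02,0,0,0,-0.2],[0,0,0.028,0,0,0,-0.2],[0,0,0.028,0,0,0,-0.2],[0,0,0.028,0,0,0,-0.2]],
])

```text
clock: 20.75
tcp_pos: [0.6634, 0.0297, 0.1386]
eef_rot: [3.142, -0.0, 0.0]
ft_force: [-0.1, -0.3, -1.0]
grip_width: 0.0444
grasp_force: 12.0
```

send_rows([
  [[-0.004,-0.009,0,0,0,0,-0.2],[-0.004,-0.009,0.006,0,0,0,-0.2],[-0.004,-0.009,0.012,0,0,0,-0.2],[-0.004,-0.009,0.014,0,0,0,-0.2],[-0.004,-0.009,0.014,0,0,0,-0.2]],
])

```text
clock: 21.38
tcp_pos: [0.6627, 0.0316, 0.1362]
eef_rot: [3.142, -0.0, 0.001]
ft_force: [-1.0, 0.2, 2.5]
grip_width: 0.0442
grasp_force: 12.0
```

send_rows([
  [[0,0,0,0,0,0,1],[0,0,0,0,0,0,1],[0,0,0,0,0,0,1],[0,0,-0.15,0,0,0,1],[0,0,-0.35,0,0,0,1],[0,0,-0.5,0,0,0,1],[-0.3,0,-0.5,0,0,0,1],[-0.45,0,-0.5,0,0,0,1]],
])

```text
clock: 22.38
tcp_pos: [0.5703, 0.0318, 0.2359]
eef_rot: [3.141, 0.001, -0.001]
ft_force: [-1.1, 0.1, 0.4]
grip_width: 0.087
grasp_force: 0.0
```

send_rows([
  [[0,0,0,0,0,0,1],[0,0,0,0,0,0,1]],
])

```text
clock: 22.62
tcp_pos: [0.5733, 0.0314, 0.236]
eef_rot: [3.142, -0.001, 0.002]
ft_force: [-0.8, 0.5, -0.8]
grip_width: 0.0872
grasp_force: 0.0
```

```bash
python3 - <<'E'
from m import *
s=r.get_state();print(s['tcp_pos'])
f=cam('wrist')
u,v=map(int,proj(f,[.6635,.0316,.15]));print(u,v)
g=cv2.cvtColor(f['img'],cv2.COLOR_BGR2HSV)
m=((g[...,2]<165)&(g[...,0]<15)&(g[...,1]>110)).astype(np.uint8); k=np.zeros_like(m);k[v-25:v+25,u-25:u+25]=1;m*=k
c=max(cv2.findContours(m,0,1)[0],key=cv2.contourArea);e=cv2.fitEllipse(cv2.convexHull(c));print(e,onz(f,*e[0],.150))
cv2.imwrite('pics/wr8c.png',cv2.resize(f['img'][max(0,v-75):v+75,u-75:u+75],None,fx=3,fy=3))
E
```

```text
[0.57334091 0.0313813  0.23603162]
259 94
((259.3023376464844, 92.67571258544922), (34.274688720703125, 36.27350997924805), 0.07200393080711365) [0.66476283 0.03173437 0.15      ]
```

View pics/wr8c.png

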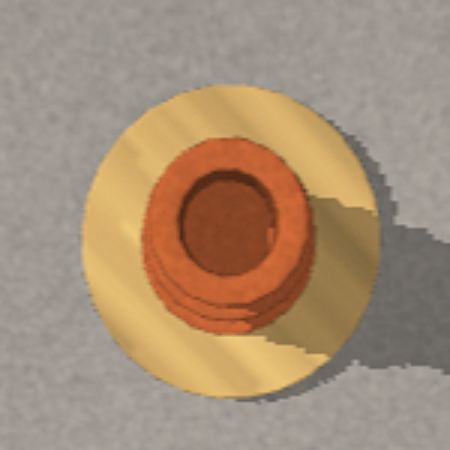

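The stack of three stands level, small mouth at (228,222). Next, the wheel.

send_rows([
  [[-0.1,0.25,0,0,0,0,1],[-0.2,0.5,0,0,0,0,1],[-0.35,0.75,0,0,0,0,0.5],[-0.48,1,0,0,0,0,0],[-0.48,1,0,0,0,0,0]],
])

```text
clock: 23.3
tcp_pos: [0.475, -0.1737, 0.2354]
eef_rot: [3.14, -0.015, -0.002]
ft_force: [0.7, 0.5, -0.5]
grip_width: 0.0649
grasp_force: 0.0
```

send_rows([
  [[0,0.2,0,0,0,0,0],[0,0.2,0,0,0,0,0],[0,0.2,0,0,0,0,0]],
])

```text
clock: 23.68
tcp_pos: [0.4774, -0.2074, 0.2355]
eef_rot: [-3.14, -0.002, -0.0]
ft_force: [-0.6, -0.4, -0.1]
grip_width: 0.0448
grasp_force: 0.0
```

```bash
python3 - <<'E'
from m import *
s=r.get_state();print(s['tcp_pos'],s['grip_width'])
f=cam('wrist');cv2.imwrite('pics/wr9.png',f['img']); np.save('T9.npy',np.array(f['camera_from_world']))
print(proj(f,[.547,-.192,.087]),proj(f,[.535,-.276,.059]))
E
```

```text
[ 0.47739237 -0.20738754  0.23552116] 0.04475590486669835
(np.float64(245.36343194774227), np.float64(118.41915086293572)) (np.float64(318.99015371399094), np.float64(128.6360775009482))
```

View pics/wr9.png

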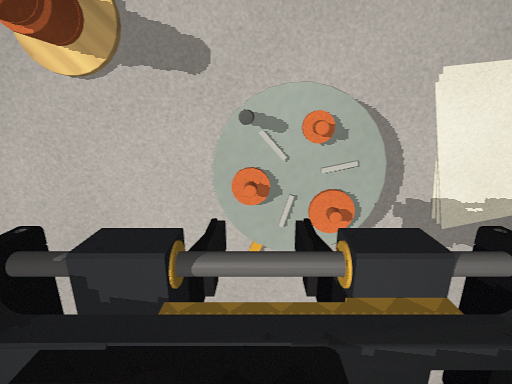

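Wrist: knob at (246,117), smallest lid at (319,127), medium at (251,186), large at (332,211), pointer tip at (256,246). These match my predictions within 1 mm, so I'll grip the knob.

send_rows([
  [[0.2,-0.04,0,0,0,0,0],[0.35,-0.074,0,0,0,0,0],[0.35,-0.074,0.2,0,0,0,0],[0.35,-0.074,0.4,0,0,0,0],[0.35,-0.074,0.6,0,0,0,0],[0.35,-0.074,0.7,0,0,0,0],[0.35,-0.074,0.78,0,0,0,0],[0.35,-0.074,0.78,0,0,0,0]],
])

```text
clock: 24.72
tcp_pos: [0.5462, -0.1926, 0.0789]
eef_rot: [-3.141, -0.002, 0.003]
ft_force: [-0.3, -0.1, 0.8]
grip_width: 0.0437
grasp_force: 0.0
```

send_rows([
  [[0,0,0,0,0,0,-0.8],[0,0,0,0,0,0,-0.8],[0,0,0,0,0,0,-0.8],[0,0,0,0,0,0,-0.8],[0,0,0,0,0,0,-0.8],[0,0,0,0,0,0,-0.8]],
], squeeze=10)

```text
clock: 25.48
tcp_pos: [0.5474, -0.1932, 0.0804]
eef_rot: [-3.141, -0.0, -0.003]
ft_force: [1.2, 2.1, 3.3]
grip_width: 0.0154
grasp_force: 10.0
```

```bash
python3 - <<'E'
from h import *
s=r.get_state();p=s['tcp_pos'];print(p,s['grip_width'],s['ft_force'])
c=np.array([.4755,-.2555]);a0=np.arctan2(*(p[:2]-c)[::-1]);print(np.degrees(a0),np.hypot(*(p[:2]-c)))
prev=0
for k in range(0,36):
    a=a0+np.radians(5*k); q=c+.095*np.array([np.cos(a),np.sin(a)])
    if k%8==0: base=q
    print(k,np.round([(q-base)[0]/.2,-(q-base)[1]/.2],3),end='; ')
    if k%8==0 and k: pass
E
```

```text
[ 0.5473825 -0.1931514  0.0803609] 0.015419415715801636 [1.19523626 2.0629875  3.30311826]
40.937334437416474 0.09515483077728132
0 [ 0. -0.]; 1 [-0.028 -0.03 ]; 2 [-0.059 -0.058]; 3 [-0.093 -0.082]; 4 [-0.128 -0.104]; 5 [-0.165 -0.122]; 6 [-0.204 -0.138]; 7 [-0.243 -0.15 ]; 8 [ 0. -0.]; 9 [-0.041 -0.005]; 10 [-0.083 -0.006]; 11 [-0.124 -0.003]; 12 [-0.165  0.003]; 13 [-0.205  0.012]; 14 [-0.245  0.025]; 15 [-0.283  0.042]; 16 [ 0. -0.]; 17 [-0.035  0.023]; 18 [-0.067  0.049]; 19 [-0.097  0.077]; 20 [-0.125  0.108]; 21 [-0.149  0.141]; 22 [-0.171  0.177]; 23 [-0.19   0.214]; 24 [ 0. -0.]; 25 [-0.012  0.04 ]; 26 [-0.02  0.08]; 27 [-0.025  0.121]; 28 [-0.026  0.163]; 29 [-0.024  0.204]; 30 [-0.017  0.245]; 31 [-0.008  0.286]; 32 [ 0. -0.]; 33 [0.016 0.038]; 34 [0.036 0.074]; 35 [0.059 0.109];
```

send_rows([
  [[-0.028,-0.03,0,0,0,0,-0.8],[-0.059,-0.058,0,0,0,0,-0.8],[-0.093,-0.082,0,0,0,0,-0.8],[-0.128,-0.104,0,0,0,0,-0.8],[-0.165,-0.122,0,0,0,0,-0.8],[-0.204,-0.138,0,0,0,0,-0.8],[-0.243,-0.15,0,0,0,0,-0.8],[-0.284,-0.158,0,0,0,0,-0.8]],
])

```text
clock: 26.48
tcp_pos: [0.4892, -0.1623, 0.0801]
eef_rot: [3.141, -0.0, 0.001]
ft_force: [2.7, -0.8, 5.5]
grip_width: 0.0158
grasp_force: 10.0
```

send_rows([
  [[-0.041,-0.005,0,0,0,0,-0.8],[-0.083,-0.006,0,0,0,0,-0.8],[-0.124,-0.003,0,0,0,0,-0.8],[-0.165,0.003,0,0,0,0,-0.8],[-0.205,0.012,0,0,0,0,-0.8],[-0.245,0.025,0,0,0,0,-0.8],[-0.283,0.042,0,0,0,0,-0.8],[-0.319,0.061,0,0,0,0,-0.8]],
])

```text
clock: 27.48
tcp_pos: [0.4238, -0.1713, 0.0798]
eef_rot: [-3.138, -0.002, 0.006]
ft_force: [-1.9, 6.7, 11.8]
grip_width: 0.0149
grasp_force: 10.0
```

send_rows([
  [[-0.03,0.028,-0.004,0,0,0,-0.8],[-0.064,0.054,-0.004,0,0,0,-0.8],[-0.094,0.082,-0.004,0,0,0,-0.8],[-0.122,0.112,-0.004,0,0,0,-0.8],[-0.146,0.145,-0.004,0,0,0,-0.8],[-0.168,0.181,-0.004,0,0,0,-0.8],[-0.187,0.217,-0.004,0,0,0,-0.8],[-0.202,0.254,-0.004,0,0,0,-0.8]],
])

```text
clock: 28.48
tcp_pos: [0.3746, -0.2207, 0.0781]
eef_rot: [-3.133, 0.0, 0.036]
ft_force: [-15.0, 7.0, 11.5]
grip_width: 0.0093
grasp_force: 9.5
```

```bash
python3 - <<'E'
from h import *
s=r.get_state();p=s['tcp_pos'];print(p,s['ft_force'])
c=np.array([.4755,-.2555]);d=p[:2]-c;print(np.degrees(np.arctan2(d[1],d[0])),np.hypot(*d))
f=cam('top');cv2.imwrite('pics/tp10.png',cv2.resize(f['img'][190:345,295:450],(620,620),interpolation=cv2.INTER_CUBIC))
E
```

```text
[ 0.37463153 -0.22066702  0.07810206] [-15.00205092   7.03745554  11.54520913]
160.94863690587485 0.1067135660133495
```

View pics/tp10.png

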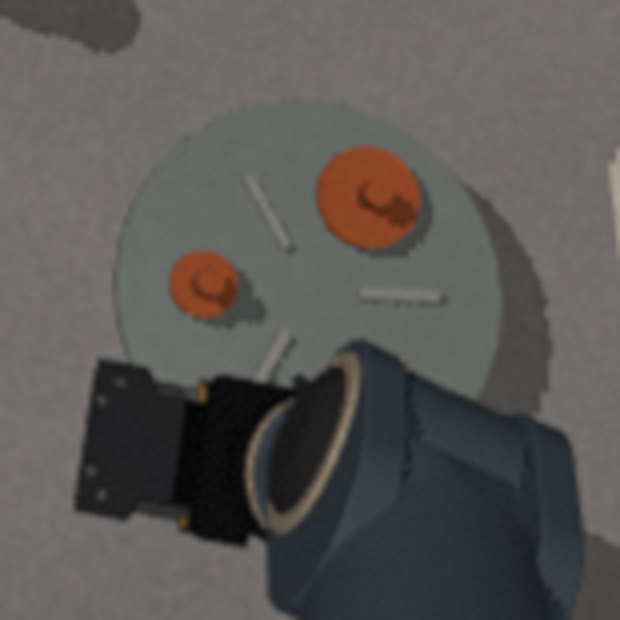

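```bash
python3 - <<'E'
from h import *
s=r.get_state();print({k:np.round(v,3) for k,v in s.items()})
f=cam('wrist');cv2.imwrite('pics/wr10.png',f['img'])
E
```

```text
{'clock': np.float64(28.525), 'joint_positions': array([ 0.725,  0.344, -0.341,  2.201,  0.192,  0.648, -1.326]), 'joint_velocities': array([-0.007, -0.   ,  0.007,  0.001,  0.007,  0.001, -0.027]), 'joint_efforts': array([ -2.099, -31.306,  -3.555, -22.313,   0.157,  -4.745,  -0.076]), 'tcp_pos': array([ 0.374, -0.222,  0.078]), 'eef_rot': array([-3.134e+00,  3.000e-03,  3.700e-02]), 'ft_force': array([-15.233,   6.504,  12.619]), 'wrist_torque': array([1.368, 3.215, 0.113]), 'grasp_force': np.float64(9.249), 'grip_width': np.float64(0.009)}
```

The wheel has turned about 117° (smallest lid now at (205,285) in the crop), but the knob has slid towards the pad edge. Releasing to re-centre.

send_rows([
  [[0,0,0,0,0,0,0],[0,0,0,0,0,0,0],[0,0,0,0,0,0,0],[0,0,0,0,0,0,0]],
])

```text
clock: 29.08
tcp_pos: [0.3805, -0.2234, 0.0787]
eef_rot: [-3.138, 0.001, 0.015]
ft_force: [-3.9, 2.6, -3.9]
grip_width: 0.0396
grasp_force: 2.2
```

```bash
python3 - <<'E'
from h import *
s=r.get_state();print({k:np.round(v,3) for k,v in s.items() if k in('tcp_pos','ft_force','eef_rot','grip_width')})
f=cam('scene');cv2.imwrite('pics/sc11.png',cv2.resize(f['img'][90:190,130:270],None,fx=5,fy=5,interpolation=cv2.INTER_CUBIC))
E
```

```text
{'tcp_pos': array([ 0.381, -0.223,  0.079]), 'eef_rot': array([-3.138e+00,  1.000e-03,  1.500e-02]), 'ft_force': array([-3.889,  2.6  , -3.924]), 'grip_width': np.float64(0.04)}
```

View pics/sc11.png

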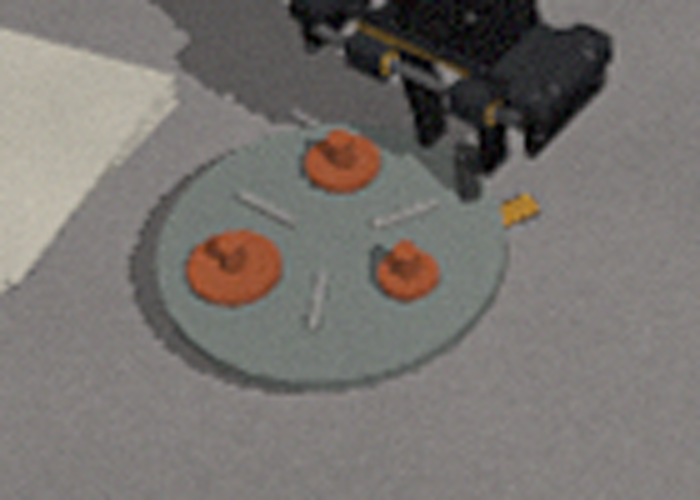

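Scene crop: the knob at (467,170) sits at the front edge beside the right finger, and the smallest lid at (407,270) is 60° away. I'll lift clear and compute the knob position from the masks.

send_rows([
  [[0,0,-0.15,0,0,0,0],[0,0,-0.35,0,0,0,0],[0,0,-0.6,0,0,0,0.2],[0.3,-0.2,-0.7,0,0,0,0.2],[0.5,-0.5,-0.75,0,0,0,0.2],[0.5,-1,-0.75,0,0,0,0.2],[0.5,-1,-0.75,0,0,0,0.2]],
])

```text
clock: 30.0
tcp_pos: [0.4865, -0.0227, 0.231]
eef_rot: [-3.141, -0.0, -0.004]
ft_force: [0.4, 0.1, -1.0]
grip_width: 0.052
grasp_force: 0.0
```

```bash
cat >> m.py <<'E'
C=np.array([.4755,-.2555])
def wheel():
    for n in ('top','scene','wrist'):
        f=cam(n); g=cv2.cvtColor(f['img'],cv2.COLOR_BGR2HSV)
        for u,v,a in blobs(f,(0,120,40),(14,255,255),60):
            p=onz(f,u,v,.059)[:2]; d=p-C
            if np.hypot(*d)<.12: print(n,round(u),round(v),a,'lid',p.round(4),'ang',np.degrees(np.arctan2(d[1],d[0])).round(1),'r',np.hypot(*d).round(4))
        m=(g[...,2]<62).astype(np.uint8)
        for c in cv2.findContours(m,0,1)[0]:
            if 8<cv2.contourArea(c)<400:
                M=cv2.moments(c);u,v=M['m10']/M['m00'],M['m01']/M['m00'];p=onz(f,u,v,.075)[:2];d=p-C
                if .08<np.hypot(*d)<.11: print(n,'dark',round(u),round(v),cv2.contourArea(c),p.round(4),np.degrees(np.arctan2(d[1],d[0])).round(1),np.hypot(*d).round(4))
E
python3 - <<'E'
from m import *
print(r.get_state()['tcp_pos'],r.get_state()['ft_force']);wheel()
E
```

```text
[ 0.48652687 -0.02267535  0.23104964] [ 0.42033946  0.12161311 -0.99909111]
top 384 289 332.0 lid [ 0.4226 -0.2863] ang -149.8 r 0.0612
top 346 257 201.0 lid [ 0.4762 -0.1933] ang 89.4 r 0.0622
top 390 241 477.0 lid [ 0.5301 -0.2862] ang -29.4 r 0.0626
top dark 348 295 51.5 [ 0.394  -0.2063] 148.9 0.0952
scene 211 144 83.0 lid [ 0.4789 -0.1936] ang 86.9 r 0.062
scene 176 143 189.0 lid [ 0.534  -0.2843] ang -26.2 r 0.0652
scene 198 122 114.5 lid [ 0.4259 -0.2855] ang -148.9 r 0.0579
scene dark 223 124 33.5 [ 0.4027 -0.2029] 144.1 0.0898
wrist 470 227 1032.5 lid [ 0.4266 -0.285 ] ang -148.9 r 0.0571
wrist 405 186 765.5 lid [ 0.4788 -0.1938] ang 86.9 r 0.0617
wrist 490 142 1886.5 lid [ 0.5327 -0.2839] ang -26.4 r 0.0639
```

send_rows([
  [[-0.1,0.3,0,0,0,0,0.2],[-0.25,0.6,0,0,0,0,0.2],[-0.462,0.919,0,0,0,0,0.2],[-0.462,0.919,0.2,0,0,0,0.2],[-0.462,0.919,0.4,0,0,0,0.2],[-0.462,0.919,0.4,0,0,0,0.2]],
])

```text
clock: 30.9
tcp_pos: [0.3905, -0.2095, 0.1485]
eef_rot: [-3.139, 0.005, 0.008]
ft_force: [0.2, 1.0, 0.2]
grip_width: 0.0521
grasp_force: 0.0
```

send_rows([
  [[0,0,0.15,0,0,0,0.2],[0,0,0.3,0,0,0,0.2],[0,0,0.37,0,0,0,0.2],[0,0,0.37,0,0,0,0.2],[0,0,0.37,0,0,0,0.2]],
])

```text
clock: 31.52
tcp_pos: [0.3941, -0.2093, 0.0777]
eef_rot: [3.14, -0.0, 0.003]
ft_force: [0.4, 0.4, 0.4]
grip_width: 0.0522
grasp_force: 0.0
```

send_rows([
  [[0,-0.01,0,0,0,0,-0.8],[0,-0.01,0,0,0,0,-0.8],[0,-0.01,0,0,0,0,-0.8],[0,-0.01,0,0,0,0,-0.8],[0,-0.01,0,0,0,0,-0.8],[0,-0.01,0,0,0,0,-0.8],[0,-0.01,0,0,0,0,-0.8]],
], squeeze=15)

```text
clock: 32.4
tcp_pos: [0.3934, -0.2071, 0.0766]
eef_rot: [3.141, -0.0, 0.001]
ft_force: [1.2, -1.2, -0.2]
grip_width: 0.0155
grasp_force: 15.0
```

```bash
python3 - <<'E'
from m import *
s=r.get_state();p=s['tcp_pos'];print(p,s['ft_force'],s['grip_width'])
d=p[:2]-C;a0=np.arctan2(d[1],d[0]);rr=np.hypot(*d);print(np.degrees(a0),rr)
b=p[:2]
for k in range(1,17):
    a=a0+np.radians(67/16*k);q=C+(rr+(.095-rr)*k/16)*np.array([np.cos(a),np.sin(a)])
    print(k,np.round([(q-b)[0]/.2,-(q-b)[1]/.2],3))
    if k==8:b=q
E
```

```text
[ 0.39337215 -0.20705201  0.07664397] [ 1.15647732 -1.19687463 -0.1876993 ] 0.015535098984107197
149.46324599484288 0.09535298678617295
1 [-0.016  0.031]
2 [-0.031  0.062]
3 [-0.043  0.095]
4 [-0.052  0.129]
5 [-0.059  0.163]
6 [-0.063  0.197]
7 [-0.065  0.232]
8 [-0.065  0.267]
9 [0.003 0.035]
10 [0.009 0.069]
11 [0.017 0.103]
12 [0.028 0.136]
13 [0.041 0.168]
14 [0.056 0.199]
15 [0.074 0.229]
16 [0.093 0.258]
```

send_rows([
  [[-0.016,0.031,0,0,0,0,-0.8],[-0.031,0.062,0,0,0,0,-0.8],[-0.043,0.095,0,0,0,0,-0.8],[-0.052,0.129,0,0,0,0,-0.8],[-0.059,0.163,0,0,0,0,-0.8],[-0.063,0.197,0,0,0,0,-0.8],[-0.065,0.232,0,0,0,0,-0.8],[-0.065,0.267,0,0,0,0,-0.8]],
])

```text
clock: 33.4
tcp_pos: [0.379, -0.2605, 0.0765]
eef_rot: [-3.141, 0.001, 0.003]
ft_force: [-1.7, 2.8, 4.7]
grip_width: 0.0154
grasp_force: 15.0
```

send_rows([
  [[0.003,0.035,0,0,0,0,-0.8],[0.009,0.069,0,0,0,0,-0.8],[0.017,0.103,0,0,0,0,-0.8],[0.028,0.136,0,0,0,0,-0.8],[0.041,0.168,0,0,0,0,-0.8],[0.056,0.199,0,0,0,0,-0.8],[0.074,0.229,0,0,0,0,-0.8],[0.093,0.258,0,0,0,0,-0.8]],
])

```text
clock: 34.4
tcp_pos: [0.3989, -0.3122, 0.0765]
eef_rot: [-3.142, 0.0, 0.0]
ft_force: [-1.9, 2.9, 3.8]
grip_width: 0.0155
grasp_force: 15.0
```

send_rows([
  [[0,0,0,0,0,0,-0.8],[0,0,0,0,0,0,-0.8],[0,0,0,0,0,0,0],[0,0,0,0,0,0,0],[0,0,0,0,0,0,0],[0,0,0,0,0,0,0]],
])

```text
clock: 35.15
tcp_pos: [0.3987, -0.3118, 0.0765]
eef_rot: [3.142, -0.0, 0.0]
ft_force: [-0.4, 0.1, -0.2]
grip_width: 0.0417
grasp_force: 0.0
```

send_rows([
  [[0,0,-0.2,0,0,0,0],[0,0,-0.45,0,0,0,0],[0,0,-0.7,0,0,0,0],[0.2,-0.3,-0.75,0,0,0,0],[0.35,-0.6,-0.75,0,0,0,0],[0.43,-1,-0.75,0,0,0,0],[0.43,-1,-0.75,0,0,0,0]],
])

```text
clock: 36.02
tcp_pos: [0.4853, -0.108, 0.2269]
eef_rot: [-3.141, -0.007, -0.001]
ft_force: [-0.3, -0.1, -0.3]
grip_width: 0.0437
grasp_force: 0.0
```

send_rows([
  [[0,-0.3,0,0,0,0,0],[0,-0.45,0,0,0,0,0],[0,-0.45,0,0,0,0,0],[0,-0.45,0,0,0,0,0]],
])

```text
clock: 36.52
tcp_pos: [0.4847, -0.023, 0.2264]
eef_rot: [3.141, -0.002, -0.0]
ft_force: [-0.1, 0.2, -0.5]
grip_width: 0.0435
grasp_force: 0.0
```

```bash
python3 - <<'E'
from m import *
print(r.get_state()['tcp_pos']);wheel()
for n in ('top','scene'):
    f=cam(n)
    for u,v,a in blobs(f,(12,100,60),(32,255,255),15):
        p=onz(f,u,v,.007)[:2];d=p-C
        if np.hypot(*d)<.16: print(n,'bar',p,a,np.degrees(np.arctan2(d[1],d[0])),np.hypot(*d))
    g=f['img']
f=cam('top');u,v=map(int,proj(f,[.42,-.23,.05]));cv2.imwrite('pics/fin.png',cv2.resize(f['img'][v-70:v+50,u-40:u+80],(600,600),interpolation=cv2.INTER_CUBIC))
E
```

```text
[ 0.48465062 -0.02296523  0.22643153]
top 358 285 193.5 lid [ 0.4193 -0.23  ] ang 155.6 r 0.0617
top 401 264 330.5 lid [ 0.4834 -0.317 ] ang -82.7 r 0.062
top 360 237 473.0 lid [ 0.5262 -0.2185] ang 36.1 r 0.0628
top dark 395 301 67.5 [ 0.3999 -0.3095] -144.4 0.093
scene 194 151 200.0 lid [ 0.5307 -0.2174] ang 34.7 r 0.0671
scene 179 130 119.0 lid [ 0.4869 -0.3158] ang -79.3 r 0.0614
scene 213 128 73.0 lid [ 0.4216 -0.2305] ang 155.1 r 0.0594
scene dark 196 113 35.5 [ 0.409  -0.3051] -143.3 0.083
wrist 427 225 603.5 lid [ 0.4244 -0.2328] ang 156.1 r 0.0559
wrist 499 178 855.0 lid [ 0.4851 -0.3087] ang -79.7 r 0.0541
wrist 430 140 2066.5 lid [ 0.5292 -0.2187] ang 34.4 r 0.0651
top bar [ 0.36165171 -0.20385113] 118.5 155.59791611167148 0.12501615364061117
scene bar [ 0.3590849  -0.19983749] 24.5 154.44575499987815 0.12903794313022898
```

The smallest lid is at 155.6° and the pointer line also at 155.6°, so it is at the front. Picking the lid.

send_rows([
  [[-0.1,0.3,0,0,0,0,0],[-0.2,0.6,0,0,0,0,0],[-0.326,0.9,0,0,0,0,0],[-0.326,1,0.2,0,0,0,0],[-0.326,1,0.4,0,0,0,0],[-0.326,1,0.4,0,0,0,0],[-0.326,1,0.4,0,0,0,0]],
])

```text
clock: 37.7
tcp_pos: [0.4205, -0.2219, 0.1478]
eef_rot: [3.141, 0.001, 0.003]
ft_force: [0.6, -0.1, 1.3]
grip_width: 0.0434
grasp_force: 0.0
```

send_rows([
  [[0,0.033,0,0,0,0,0],[0,0.033,0.1,0,0,0,0],[0,0.033,0.2,0,0,0,0],[0,0.033,0.3,0,0,0,0],[0,0.033,0.34,0,0,0,0],[0,0.033,0.34,0,0,0,0],[0,0.033,0.34,0,0,0,0]],
])

```text
clock: 38.58
tcp_pos: [0.4203, -0.2288, 0.0795]
eef_rot: [3.141, -0.0, 0.003]
ft_force: [-0.4, 1.2, 0.2]
grip_width: 0.0436
grasp_force: 0.0
```

send_rows([
  [[0,0.006,0.012,0,0,0,0],[0,0.006,0.012,0,0,0,0],[0,0.006,0.012,0,0,0,-0.8],[0,0.006,0.012,0,0,0,-0.8],[0,0.006,0.012,0,0,0,-0.8],[0,0.006,0.012,0,0,0,-0.8],[0,0.006,0.012,0,0,0,-0.8],[0,0.006,0.012,0,0,0,-0.8]],
], squeeze=8)

```text
clock: 39.58
tcp_pos: [0.4195, -0.2296, 0.0762]
eef_rot: [3.141, -0.0, 0.0]
ft_force: [-0.2, -0.5, 0.7]
grip_width: 0.0156
grasp_force: 8.0
```

send_rows([
  [[0,0,-0.2,0,0,0,-0.8],[0,0,-0.4,0,0,0,-0.8],[0,0,-0.6,0,0,0,-0.8],[0,-0.15,-0.8,0,0,0,-0.8],[0.15,-0.35,-0.8,0,0,0,-0.8],[0.3,-0.55,-0.8,0,0,0,-0.8],[0.45,-0.75,-0.8,0,0,0,-0.8],[0.6,-0.95,-0.8,0,0,0,-0.8]],
])

```text
clock: 40.58
tcp_pos: [0.5401, -0.0385, 0.2361]
eef_rot: [3.141, -0.001, -0.0]
ft_force: [1.1, -0.4, 0.3]
grip_width: 0.0156
grasp_force: 8.0
```

send_rows([
  [[0.15,-0.18,0,0,0,0,-0.8],[0.3,-0.356,0,0,0,0,-0.8],[0.3,-0.356,0,0,0,0,-0.8],[0.3,-0.356,0,0,0,0,-0.8],[0.3,-0.356,0,0,0,0,-0.8]],
])

```text
clock: 41.2
tcp_pos: [0.5989, 0.0299, 0.236]
eef_rot: [3.14, -0.004, -0.001]
ft_force: [-0.9, -0.7, -0.0]
grip_width: 0.0156
grasp_force: 8.0
```

```bash
python3 - <<'E'
from m import *
f=cam('wrist');s=r.get_state();print(s['tcp_pos'],s['grip_width'],s['ft_force'])
x,y,z=s['tcp_pos'];zt=z-.0292+.012
for d in (.019,0,-.019): print(np.round(proj(f,[x+d,y,zt]),1))
g=cv2.cvtColor(f['img'],cv2.COLOR_BGR2HSV)
m=cv2.inRange(g,(0,110,30),(14,255,255));m[:190]=0;m[330:]=0
for c in cv2.findContours(m,0,1)[0]:
    if cv2.contourArea(c)>30: print(cv2.boundingRect(c),cv2.contourArea(c))
u,v=map(int,proj(f,[.6635,.0316,.15]));print('pred',u,v)
m=((g[...,2]<165)&(g[...,0]<15)&(g[...,1]>110)).astype(np.uint8); k=np.zeros_like(m);k[v-25:v+25,u-25:u+25]=1;m*=k
c=max(cv2.findContours(m,0,1)[0],key=cv2.contourArea);e=cv2.fitEllipse(cv2.convexHull(c));print(e,onz(f,*e[0],.150))
E
```

```text
[0.5989959  0.02996317 0.23615818] 0.015852976448131703 [ 0.56617597  0.44343834 -0.56180594]
[259.5 205.1]
[259.6 232.2]
[259.6 257.9]
(428, 208, 48, 42) 1489.0
(234, 200, 53, 51) 1480.5
pred 257 126
((257.24713134765625, 124.9493637084961), (32.43739318847656, 33.44998550415039), 2.4256091117858887) [0.66473405 0.03173635 0.15      ]
```

Lid is held and level. Lowering it onto the small pot.

send_rows([
  [[0.15,-0.006,0,0,0,0,-0.8],[0.315,-0.006,0,0,0,0,-0.8],[0.315,-0.006,0.1,0,0,0,-0.8],[0.315,-0.006,0.2,0,0,0,-0.8],[0.315,-0.006,0.25,0,0,0,-0.8],[0.315,-0.006,0.25,0,0,0,-0.8],[0.315,-0.006,0.265,0,0,0,-0.8],[0.315,-0.006,0.275,0,0,0,-0.8]],
])

```text
clock: 42.25
tcp_pos: [0.6628, 0.0329, 0.1818]
eef_rot: [3.142, -0.0, 0.002]
ft_force: [0.1, -0.0, -0.0]
grip_width: 0.0155
grasp_force: 8.0
```

send_rows([
  [[0,0,0.01,0,0,0,-0.8],[0,0,0.02,0,0,0,-0.8],[0,0,0.028,0,0,0,-0.8],[0,0,0.028,0,0,0,-0.8],[0,0,0.028,0,0,0,-0.8]],
])

```text
clock: 42.88
tcp_pos: [0.6626, 0.0327, 0.1756]
eef_rot: [3.142, -0.0, 0.0]
ft_force: [-0.4, -0.1, 0.3]
grip_width: 0.0154
grasp_force: 8.0
```

Plug is 3.6 mm into the mouth with no contact force; lowering further.

send_rows([
  [[-0.002,0.004,0.005,0,0,0,-0.8],[-0.002,0.004,0.01,0,0,0,-0.8],[-0.002,0.004,0.014,0,0,0,-0.8],[-0.002,0.004,0.014,0,0,0,-0.8],[-0.002,0.004,0.014,0,0,0,-0.8]],
])

```text
clock: 43.5
tcp_pos: [0.6624, 0.0319, 0.1731]
eef_rot: [3.141, -0.0, 0.001]
ft_force: [-0.1, 0.1, 2.9]
grip_width: 0.0157
grasp_force: 8.0
```

Contact at the predicted seated height. Release and retreat.

send_rows([
  [[0,0,0,0,0,0,-0.5],[0,0,0,0,0,0,-0.2],[0,0,0,0,0,0,0],[0,0,0,0,0,0,0],[0,0,-0.15,0,0,0,0],[0,0,-0.3,0,0,0,0],[-0.25,0,-0.35,0,0,0,0],[-0.5,0,-0.35,0,0,0,0]],
])

```text
clock: 44.5
tcp_pos: [0.5617, 0.0324, 0.2436]
eef_rot: [-3.141, 0.0, -0.003]
ft_force: [-0.5, -0.2, -0.2]
grip_width: 0.0436
grasp_force: 0.0
```

send_rows([
  [[-0.25,0,0,0,0,0,0],[-0.4,0,0,0,0,0,0],[-0.4,0,0,0,0,0,0]],
])

```text
clock: 44.88
tcp_pos: [0.4804, 0.0319, 0.2431]
eef_rot: [3.14, 0.0, 0.0]
ft_force: [0.6, -1.4, -0.1]
grip_width: 0.0435
grasp_force: 0.0
```

```bash
python3 - <<'E'
from m import *
print(r.get_state()['tcp_pos']);wheel()
f=cam('scene');u,v=map(int,proj(f,[.663,.032,.08]))
a=cv2.resize(f['img'][v-60:v+50,u-55:u+55],(400,400),interpolation=cv2.INTER_CUBIC)
f=cam('wrist');u,v=map(int,proj(f,[.663,.032,.15]));v=max(v,60);print(u,v)
b=cv2.resize(f['img'][v-60:v+60,u-60:u+60],(400,400),interpolation=cv2.INTER_CUBIC)
cv2.imwrite('pics/end.png',np.hstack([a,b]))
E
```

```text
[0.48042348 0.03186663 0.24307561]
top 401 264 332.0 lid [ 0.4834 -0.3168] ang -82.6 r 0.0619
top 360 237 476.5 lid [ 0.5263 -0.2187] ang 35.9 r 0.0627
top dark 395 301 67.0 [ 0.3998 -0.3095] -144.5 0.093
scene 194 151 199.0 lid [ 0.5306 -0.2175] ang 34.6 r 0.0669
scene 179 130 118.5 lid [ 0.487  -0.3157] ang -79.2 r 0.0613
scene dark 196 113 39.0 [ 0.4086 -0.3051] -143.5 0.0832
wrist 468 138 1896.0 lid [ 0.5292 -0.2185] ang 34.5 r 0.0652
259 60
```

View pics/end.png

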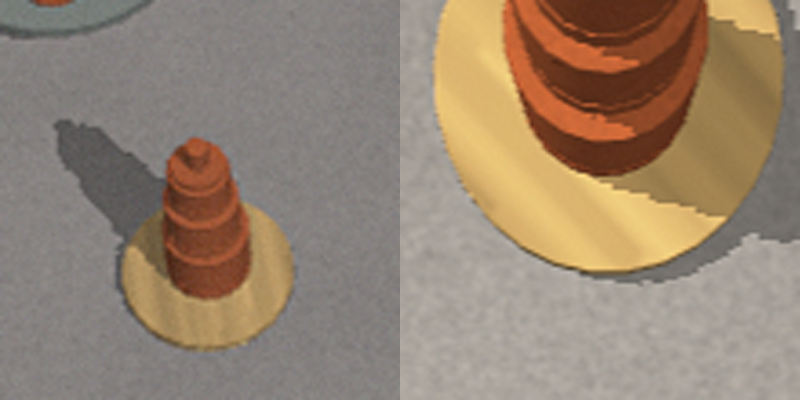

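The jar stands complete and level on the batt with its lid at (197,155), and the other two lids lie on the wheel.

```bash
python3 -c "
from rig import r
print(r.job_done())"
```

```text
the job is handed in; nothing more can be done
None
```

The job is handed in at about 45 s: the three pots are stacked on the middle of the batt, the smallest lid was turned to the pointer and seated on top, and the other two lids are still on the wheel (the knob slipped in the fingers once during the turn, so I regripped it and finished).

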